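# Draw a charge of grinding balls and put it on the balance

## Task

Pull the feeder's slide gate fully open so that all four grinding balls run into the blue tray, and push the gate fully shut again while the tray still stands at the chute. Then carry the tray level, with all the balls in it, and set it down, without dropping it, in the middle of the balance pan. Leave the other things on the table where they are.

Things in the scene. Friction and masses are not known exactly. Their poses are not given: they have to be found in the camera images.
- feeder: Fixed green ball feeder. Origin on the table under its gate; z up, y = gate's opening way, x = uphill. Steel chute 49 wide, walls to 135 high at the gate, slopes down 18 deg to -x, ends at x -55, 75 high; open bin behind (x 60 to 190, y -57 to 57, top 225). With the gate fully open all balls roll out in about 1 s and drop into the tray.
- gate (a joint): Slide gate of the feeder, an aluminium plate across the chute with a red upright tab at its side. Value in m: 0 = shut (start), 0.055 = fully open (end stop); it grows as the tab moves along the feeder's +y (away from the chute). Stays where it is left; moves with about 2 N of friction.
- gate_tab (a point): Top centre of the gate's red tab, 165 above the table; moves with the gate, axes as the feeder. Tab 40 (x) by 12 (y), 70 high; shut, it stands 115 from the chute's middle. Between tab and chute wall (about 85 free) runs only the gate's tongue, 6 thick, top 117 above the table; outside it nothing. Hook or push it from either side, or pinch it across y.
- tray: Loose blue open tray, 160 (x) by 140 (y), walls 50 high. Origin: centre of its underside, z up. Stands before the chute's end, turned nearly as the feeder, nothing above it: it lifts straight up. A black carrying bar runs along y over its middle: 14 wide (x), 20 high, centre 130 above the underside, clear for 120 between two thin posts. 0.28 to 0.46 kg empty.
- balance: Fixed grey bench balance, origin on the table 5 to -x of the point under the pan's middle, z up; housing 230 by 200, 48 high, display to -x. The pan does not move.
- pan (a point): Middle of the top face of the balance's flat steel pan, 65 above the table; the pan is 190 (x) by 180 (y), axes as the balance.
- ball0: White ceramic grinding ball, 32 in diameter, 60 g, origin at its centre; at the start in the feeder's chute behind the gate (first in line).
- ball1: White ceramic grinding ball, 32 in diameter, 60 g, origin at its centre; at the start in the feeder's chute behind the gate.
- ball2: White ceramic grinding ball, 32 in diameter, 60 g, origin at its centre; at the start in the feeder's chute behind the gate.
- ball3: White ceramic grinding ball, 32 in diameter, 60 g, origin at its centre; at the start in the feeder's chute behind the gate.
- spatula: Bystander: spatula lying on the table, 170 long, origin at the middle of its length. Leave alone.
- red_tub: Bystander: small red plastic bowl, 100 across, 50 high, origin at the centre of its underside. Leave alone.
- mug: Bystander: white mug, 80 across, 85 high, origin at the centre of its underside. Leave alone.
- mortar: Bystander: white ceramic mortar bowl, 110 across, 60 high, origin at the centre of its underside. Leave alone.
- sieve: Bystander: round steel sieve pan, 150 across, 50 high, origin at the centre of its underside. Leave alone.
- glaze_jar: Bystander: glaze jar with yellow cap, 80 across, 110 high, origin at the centre of its underside. Leave alone.

How it is judged:
On the way, in this order (a step that is already met when the one before it is completed fails the run):
1. the gate is pulled open, by at least 42 mm (value of joint gate above 0.042 m), for 0.1 s.
2. all four balls are in the tray and the gate is shut again (within 8 mm), the tray still at the chute (within 60 mm of its start) (x of ball0 in the frame of tray between -0.08 and 0.08 m and y of ball0 in the frame of tray between -0.07 and 0.07 m and z of ball0 in the frame of tray between 0 and 0.06 m and x of ball1 in the frame of tray between -0.08 and 0.08 m and y of ball1 in the frame of tray between -0.07 and 0.07 m and z of ball1 in the frame of tray between 0 and 0.06 m and x of ball2 in the frame of tray between -0.08 and 0.08 m and y of ball2 in the frame of tray between -0.07 and 0.07 m and z of ball2 in the frame of tray between 0 and 0.06 m and x of ball3 in the frame of tray between -0.08 and 0.08 m and y of ball3 in the frame of tray between -0.07 and 0.07 m and z of ball3 in the frame of tray between 0 and 0.06 m and value of joint gate below 0.008 m and distance of tray from where it was at the start of the episode below 0.06 m), for 0.2 s.
At the end, for the whole second after the job is handed in: All four balls are inside the tray; the tray stands flat on the balance pan (height within 8 mm, tilt under 0.06 rad), its middle within 35 mm of the pan's middle, released and at rest (under 20 mm/s); the gate is shut to within 8 mm (x of ball0 in the frame of tray between -0.08 and 0.08 m and y of ball0 in the frame of tray between -0.07 and 0.07 m and z of ball0 in the frame of tray between 0 and 0.06 m and x of ball1 in the frame of tray between -0.08 and 0.08 m and y of ball1 in the frame of tray between -0.07 and 0.07 m and z of ball1 in the frame of tray between 0 and 0.06 m and x of ball2 in the frame of tray between -0.08 and 0.08 m and y of ball2 in the frame of tray between -0.07 and 0.07 m and z of ball2 in the frame of tray between 0 and 0.06 m and x of ball3 in the frame of tray between -0.08 and 0.08 m and y of ball3 in the frame of tray between -0.07 and 0.07 m and z of ball3 in the frame of tray between 0 and 0.06 m and value of joint gate below 0.008 m and horizontal distance between tray and pan below 0.035 m and z of tray in the frame of pan between -0.008 and 0.008 m and angle between tray's own z axis and vertical below 0.06 rad and linear speed of tray below 0.02 m/s); the robot touches nothing.
It fails at once if the tray is tilted by more than 0.35 rad (20 degrees) (angle between tray's own z axis and vertical above 0.35 rad).
It fails at once if the tray is let go or dropped while more than 12 mm above the pan's height (z of tray in the frame of pan above 0.012 m and contact force between tray and the fingers below 0.05 N and contact force between tray and the arm below 0.05 N).
It fails at once if a bystander is moved by more than 40 mm (distance of any of spatula, red_tub, mug, mortar, sieve, glaze_jar from where it was at the start of the episode above 0.04 m).
It also fails if it takes over 61 s, if anything falls off the work surface, if the arm or the gripper's body presses on something with over 40 N, if the wrist force passes 120 N, or if a joint passes its speed limit or range.

## Robot

A 6-joint arm with a two-finger parallel gripper is mounted at the origin on the work surface. World frame = base frame: x ahead of the robot, y to its left, z up, the work surface at z = 0. Lengths are in m, angles in rad, forces in N, time in s.
With the tool pointing down it reaches from about 0.275 to 0.875 m from the base axis. Payload 12.5 kg.
Tool frame: the origin (TCP) lies at the very end of the fingers, on their centre line; the grasp point (between the pads) lies 19 mm behind it; x points along the fingers, y is the direction in which the jaws open and shut, and the axes are right-handed (so a half turn about x gives the same grasp; the last joint's range is limited). The gripper opens to 85 mm and grips with 20 to 120 N. Pads are 22 mm wide; open, the fingers measure 114 mm over their backs; the gripper's body (76 mm by 85 mm) begins 54 mm behind the grasp point. The pads swing forward as they close: fully open they stand 13 mm farther back than shut.
Start: joints at [1.219, 0.351, 1.652, -0, 1.139, -0.085], TCP at [0.145, 0.531, 0.208] pointing down, gripper open.
Joint ranges: [-2.75, 2.75], [-0.79, 2.1], [0.01, 2.65], [-1.57, 4.71], [0.07, 3.14], [-2.87, 2.87]. Speed limits (rad/s): [2.22, 2.22, 2.79, 3.14, 3.14, 3.14].

## Interface

Orientations are given as a 3x3 rotation matrix whose columns are the frame's x, y, z axes.
In Python, from bench import manip gives the robot as it stands. Calls block until the motion is done:
- manip.move_ptp(position, orientation): joint-space move of the TCP to a pose.
- manip.move_l(position, attitude=None, max_speed=0.15): straight line of the TCP; attitude=None keeps the orientation; max_speed is the mean speed in m/s.
- manip.move_j(angles): joint-space move.
- manip.set_gripper(opening, effort=None): opening from 0.0 (shut) to 1.0 (fully open); effort is the grip in N (None keeps the last); returns when the fingers have stopped.
- manip.dwell(seconds).
- manip.inverse_kinematics(position, orientation): joint angles nearest the present ones, or None.
- manip.grab_frame(name): name is "scene" or "side" or "wrist"; returns (picture, depth): 384x512x3 uint8, red, green, blue; 384x512 float32, m along the optical axis (not along the pixel's ray), 0 where there is no reading.
- manip.get_calibration(name): a dict with "camera_matrix" (3x3 intrinsics, pixels), "R" (3x3) and "t" (3): a world point X has camera coordinates R X + t. Camera axes: x right, y down, z forward; pixel columns grow to the right and rows downward; lengths in m; the calibration is good to about 2 mm. A picture is of the moment at which its call begins: read the wrist's pose just before it. get_calibration takes no time and is no camera call; for the wrist camera it gives the pose at the moment of the call.
A pose or a line that the arm cannot do raises manip.Unreachable and nothing moves.
- manip.sign_off(): hands the job in, once; it reports no verdict.
Trained networks look in the newest picture that a camera, given by its name, has taken for a name from the list of things; names that differ only in an ending like _2 or _b are one class to them, and where a whole thing is asked for, a point or a joint stands for the part that bears it (a point fixed in the world has none). Each returns a list of dicts, best first, with "confidence" (0 to 1); they miss things now and then, are a little off and sometimes report something else, mostly with a low value. They report only what shows in the picture. A call takes as long as a camera call.
- manip.look_for(camera, name): "at" ([x, y, z] in m, in world coordinates, good to about 4 mm: the middle of the surface that is visible of it).
Readings, each from a call of its own:
- manip.current_time(): time.
- manip.current_qpos(): joint angles.
- manip.current_joint_vel(): joint speeds.
- manip.current_joint_torque(): joint torques, N m.
- manip.current_ee_pos(): TCP position.
- manip.current_tcp_rot(): TCP orientation.
- manip.current_force(): force on the tool from outside, world axes, zero at the start.
- manip.current_ft_torque(): the same for the moment, N m.
- manip.current_grip_width(): opening from 0.0 (shut) to 1.0 (fully open).
Only numpy, scipy, OpenCV 4.12 (cv2) and the standard library are available. Lean on these libraries where they do the work, as an engineer would, in place of code of your own. Each camera call takes 0.05 s, during which the arm holds its last target.

## Working session

There is one attempt and no reset: what is moved stays moved. The work goes in short steps, each a Python script; the robot and the scene stay as the last script left them, time stands still between calls to the robot, and variables do not carry over. Pictures are saved under pics/ and viewed, and the job is handed in when it is done.

```bash
ls; mkdir -p pics
python3 - <<'E'
from bench import manip
import cv2,numpy as np
for c in ["scene","side","wrist"]:
    im,d=manip.grab_frame(c); cv2.imwrite(f"pics/a_{c}.png",im[:,:,::-1]); np.save(f"pics/a_{c}.npy",d)
    k=manip.get_calibration(c); print(c,k["camera_matrix"].round(1).tolist(),k["R"].round(3).tolist(),k["t"].round(3).tolist())
    for n in ["feeder","gate_tab","tray","balance"]:
        print(n,[(np.round(r["at"],3).tolist(),round(r["confidence"],2)) for r in manip.look_for(c,n)[:2]])
print(manip.current_time(),manip.current_tcp_rot().round(3).tolist())
E
```

```text
pics
scene [[452.8, 0.0, 254.2], [0.0, 452.8, 180.5], [0.0, 0.0, 1.0]] [[0.603, 0.798, 0.018], [0.435, -0.31, -0.845], [-0.668, 0.517, -0.535]] [-0.365, -0.126, 2.276]
feeder [([0.733, -0.252, 0.112], 0.81)]
gate_tab [([0.616, -0.128, 0.164], 0.42), ([0.777, -0.031, 0.031], 0.16)]
tray [([0.454, -0.245, 0.026], 0.9)]
balance [([0.623, 0.137, 0.063], 0.93)]
side [[397.5, 0.0, 245.8], [0.0, 397.5, 192.4], [0.0, 0.0, 1.0]] [[0.945, -0.327, 0.003], [-0.254, -0.739, -0.624], [0.206, 0.589, -0.781]] [-0.539, 0.223, 1.207]
feeder [([0.695, -0.25, 0.128], 0.81), ([0.61, -0.123, 0.124], 0.17)]
gate_tab [([0.608, -0.126, 0.122], 0.85)]
tray [([0.458, -0.226, 0.006], 0.65)]
balance [([0.656, -0.24, 0.136], 0.72), ([0.574, 0.135, 0.066], 0.67)]
wrist [[337.5, 0.0, 254.0], [0.0, 337.5, 193.5], [0.0, 0.0, 1.0]] [[0.263, 0.965, -0.001], [0.93, -0.254, 0.267], [0.257, -0.071, -0.964]] [-0.55, -0.035, 0.378]
feeder []
gate_tab []
tray []
balance []
0.75 [[0.0, 0.264, 0.965], [0.0, 0.965, -0.264], [-1.0, 0.0, 0.0]]
```

View pics/a_scene.png

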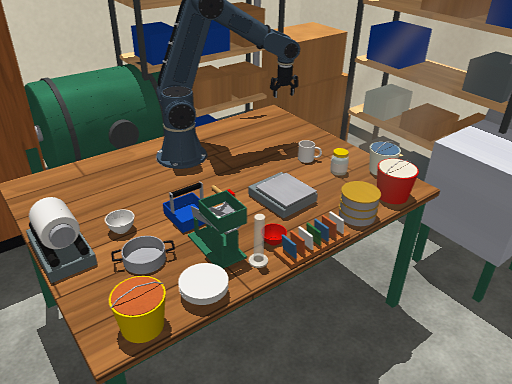

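View pics/a_side.png

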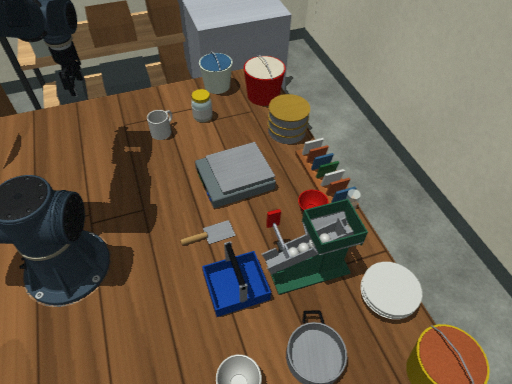

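The side view shows the tray (blue, ~(237,283)), the gate tab (red, ~(273,218)), the feeder and the pan (~(240,168)), all unobstructed. Next I measure from depth.

```bash
cat > h.py <<'E'
from bench import manip
import cv2,numpy as np
def cloud(c,im=None,d=None):
    if d is None: im,d=manip.grab_frame(c)
    k=manip.get_calibration(c);K=k["camera_matrix"]
    v,u=np.mgrid[0:384,0:512]
    P=np.stack([(u-K[0,2])/K[0,0]*d,(v-K[1,2])/K[1,1]*d,d],-1)
    X=(P-k["t"])@k["R"]
    X[d<=0]=np.nan
    return im,X
def rect(X,m,name):
    p=X[m]
    if len(p)<8: print(name,len(p));return
    r=cv2.minAreaRect((p[:,:2]*1000).astype(np.float32)); print(name,len(p),"c",np.round(r[0],1),"sz",np.round(r[1],1),"ang",round(r[2],1),"z",np.nanpercentile(p[:,2],[5,50,95]).round(4), "mean",p.mean(0).round(4))
def near(X,x,y,r): return np.hypot(X[...,0]-x,X[...,1]-y)<r
def clean(m): 
    n,l,s,_=cv2.connectedComponentsWithStats(m.astype(np.uint8));
    return l==1+np.argmax(s[1:,4]) if n>1 else m
def report(c,im,X):
    h=cv2.cvtColor(im,cv2.COLOR_RGB2HSV).astype(int);H,S,V=h[...,0],h[...,1],h[...,2];z=X[...,2]
    red=((H<8)|(H>172))&(S>150)&(V>60); blue=(H>105)&(H<130)&(S>120); green=(H>55)&(H<95)&(S>80)
    rect(X,clean(red&near(X,.61,-.126,.08)),"tab")
    rect(X,clean(red&near(X,.61,-.126,.08)&(z>.158)),"tabtop")
    rect(X,clean(green&near(X,.73,-.25,.16)&(z>.218)),"bintop")
    rect(X,clean(blue&near(X,.45,-.23,.14)&(z>.042)&(z<.056)),"trayrim")
    rect(X,clean(blue&near(X,.45,-.23,.14)),"tray")
    rect(X,clean(near(X,.45,-.23,.12)&(z>.115)&(z<.145)),"bar")
    rect(X,clean(near(X,.45,-.23,.12)&(z>.134)&(z<.145)),"bartop")
    rect(X,clean(near(X,.6,.135,.16)&(z>.058)&(z<.072)),"pan")
E
python3 - <<'E'
from h import *
for c in["side","scene"]:
    im=cv2.imread(f"pics/a_{c}.png")[:,:,::-1].copy();d=np.load(f"pics/a_{c}.npy")
    print(c);_,X=cloud(c,im,d);report(c,im,X)
E
```

```text
side
tab 202 c [ 611.3 -122.4] sz [14.1 41. ] ang 88.2 z [0.1051 0.144  0.1665] mean [ 0.6096 -0.1254  0.1413]
tabtop 64 c [ 610.9 -122.4] sz [14.1 39.6] ang 88.2 z [0.1591 0.1645 0.1677] mean [ 0.6103 -0.1232  0.1642]
bintop 424 c [ 732.4 -240. ] sz [117.9 132. ] ang 88.1 z [0.2184 0.2242 0.228 ] mean [ 0.7312 -0.2435  0.2237]
trayrim 198 c [ 502.6 -229.5] sz [142.4  73.7] ang 88.8 z [0.043  0.0491 0.0531] mean [ 0.5174 -0.2387  0.0487]
tray 2674 c [ 465.  -219.3] sz [173.  164.6] ang 0.2 z [0.0018 0.0066 0.0513] mean [ 0.4608 -0.2277  0.0179]
bar 330 c [ 458.9 -230.2] sz [141.7  20.4] ang 89.6 z [0.1243 0.14   0.1429] mean [ 0.4578 -0.2369  0.1379]
bartop 272 c [ 459.1 -229.9] sz [141.   19.9] ang 89.6 z [0.1373 0.1406 0.1431] mean [ 0.4585 -0.2339  0.1404]
pan 2151 c [602.2 167. ] sz [189.6 184.9] ang 2.9 z [0.0617 0.0655 0.0689] mean [0.6006 0.1609 0.0654]
scene
tab 26 c [ 617.  -123.1] sz [14.3 41.4] ang 84.8 z [0.1604 0.1636 0.168 ] mean [ 0.6178 -0.123   0.1636]
tabtop 25 c [ 617.  -123.1] sz [14.3 41.4] ang 84.8 z [0.1609 0.1639 0.168 ] mean [ 0.6174 -0.1232  0.1642]
bintop 228 c [ 736.1 -241.7] sz [116.4 137.7] ang 87.9 z [0.2189 0.2232 0.2277] mean [ 0.7379 -0.2416  0.2232]
trayrim 88 c [ 462.5 -286.7] sz [173.4  51.4] ang 6.8 z [0.043  0.0484 0.0532] mean [ 0.4762 -0.2898  0.0482]
tray 851 c [ 481.1 -236. ] sz [146.4 213.9] ang 85.7 z [0.0014 0.0181 0.0506] mean [ 0.4415 -0.2449  0.0219]
bar 210 c [ 461.  -230.7] sz [140.5  31.5] ang 89.2 z [0.1214 0.1352 0.1432] mean [ 0.4658 -0.2346  0.1337]
bartop 111 c [ 464. -231.] sz [ 23.1 140.1] ang 0.2 z [0.1352 0.1397 0.1439] mean [ 0.4648 -0.2328  0.1396]
pan 1085 c [606.7 165.7] sz [198.3 184.6] ang 3.9 z [0.0604 0.0652 0.0696] mean [0.6114 0.1613 0.065 ]
```

Run:
```python
import cv2
im=cv2.imread("pics/a_side.png")[180:340,160:400]; cv2.imwrite("pics/b.png",cv2.resize(im,None,fx=3.3,fy=3.3,interpolation=2))
```

```text
(no output)
```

View pics/b.png

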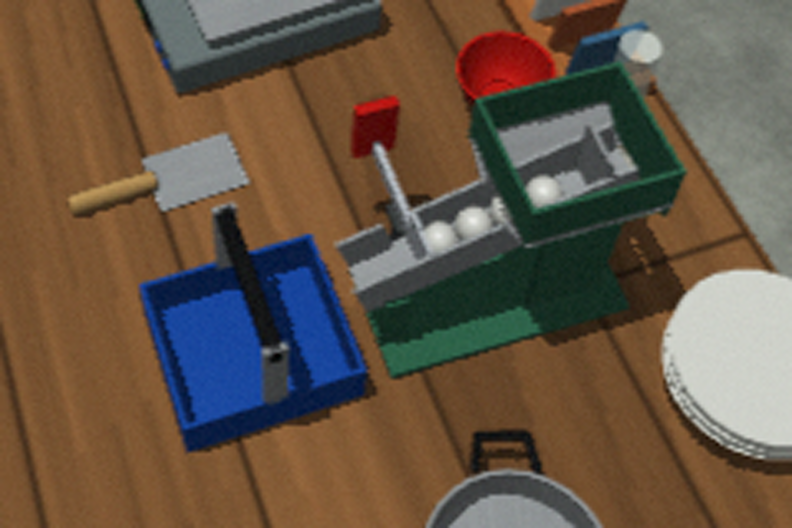

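Measurements agree: the feeder is at about (0.608, -0.2375) with yaw -1.8°, and the bin centre confirms this. The bar is at (0.460, -0.230) and the pan at (0.603, 0.1665). I'll pinch the tab first.

```bash
cat >> h.py <<'E'
def down(yaw): # tool y axis at yaw from world +y
    x=np.array([0,0,-1.]);y=np.array([-np.sin(yaw),np.cos(yaw),0]);return np.stack([x,y,np.cross(x,y)],1)
def save(c,n,box=None):
    im,d=manip.grab_frame(c);o=im[:,:,::-1]
    if box: o=o[box[1]:box[3],box[0]:box[2]]; o=cv2.resize(o,None,fx=3,fy=3,interpolation=2)
    cv2.imwrite(f"pics/{n}.png",o);return im,d
E
python3 - <<'E'
from h import *
R=down(np.radians(-1.8))
print(manip.inverse_kinematics([.612,-.1225,.24],R))
manip.move_ptp([.612,-.1225,.24],R)
print(manip.current_time(),manip.current_ee_pos().round(4))
manip.move_l([.612,-.1225,.126],max_speed=.12)
print(manip.current_force().round(1))
save("side","c",(180,120,430,320))
print(manip.current_time(),manip.current_ee_pos().round(4),manip.current_qpos().round(2))
E
```

```text
[-2.72124327e-01  4.59232692e-01  1.41045933e+00 -4.44089210e-16
  1.27190063e+00 -1.81150473e+00]
3.575 [ 0.6121 -0.1218  0.24  ]
[0.5 1.3 0.1]
4.725 [ 0.6125 -0.1226  0.1269] [-0.27  0.57  1.52 -0.    1.05 -1.81]
```

View pics/c.png

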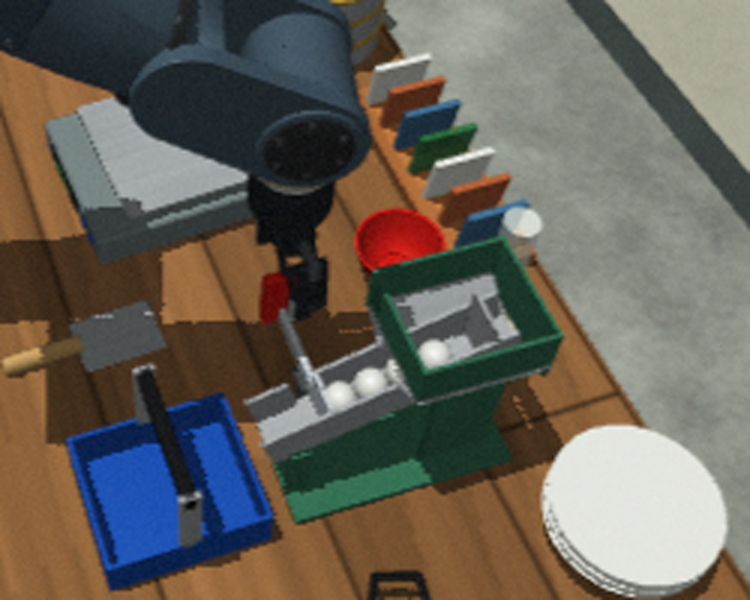

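The fingers straddle the tab: the near finger is at about (305,285) in the crop, on the tab's chute side, clear of the chute. Now I close, pull, wait and look.

Run:
```python
from h import *
manip.set_gripper(0,40)
print(manip.current_grip_width(),manip.current_force().round(1),manip.current_time())
p=manip.current_ee_pos();y=np.array([np.sin(np.radians(1.8)),np.cos(np.radians(1.8)),0])
print(p.round(4))
manip.move_l(p+y*.053,max_speed=.15)
print(manip.current_force().round(1),manip.current_ee_pos().round(4))
manip.dwell(1.5)
save("side","d",(180,120,430,320))
print(manip.current_time())
```

```text
0.1291725544772888 [0.1 9.6 3.3] 5.3917
[ 0.6121 -0.121   0.1263]
[-0.8  2.2  0.9] [ 0.6137 -0.0675  0.1263]
7.4583
```

View pics/d.png

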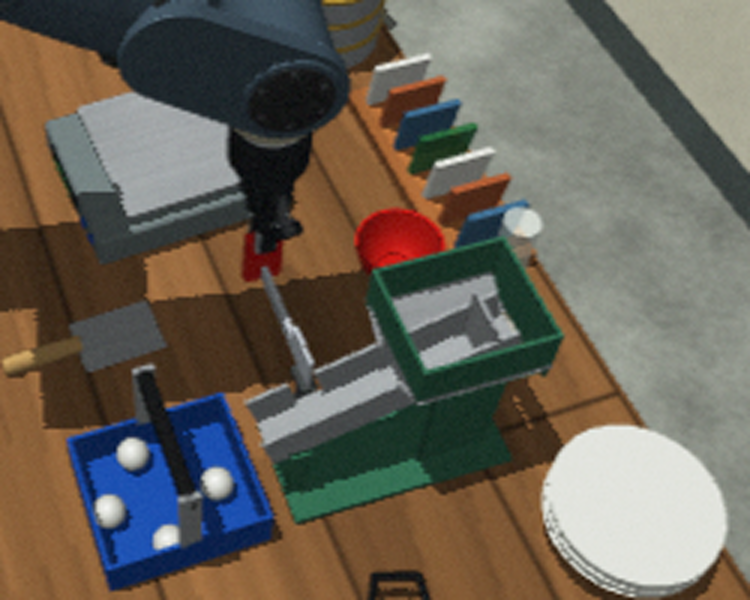

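All four balls are in the tray: crop (133,455), (108,512), (217,485) and (168,540). The chute is empty, so I push the gate shut.

Run:
```python
from h import *
y=np.array([np.sin(np.radians(1.8)),np.cos(np.radians(1.8)),0])
p=manip.current_ee_pos()
manip.move_l(np.array([.6121,-.121,.1263])-y*.003,max_speed=.12)
print(manip.current_force().round(1),manip.current_ee_pos().round(4))
manip.dwell(.3)
manip.set_gripper(1.0)
p=manip.current_ee_pos()
manip.move_l([p[0],p[1],.25],max_speed=.15)
im,d=save("side","e",(180,120,430,320))
_,X=cloud("side",im,d);report("side",im,X)
print(manip.current_time(),manip.current_force().round(1))
```

```text
[ 0.1 20.4  4. ] [ 0.612  -0.1211  0.1263]
tab 200 c [ 623.7 -106.9] sz [70.6 34.3] ang 54.2 z [0.1051 0.1449 0.1663] mean [ 0.6102 -0.1253  0.1404]
tabtop 60 c [ 610.8 -121.4] sz [13.8 38.3] ang 86.6 z [0.1589 0.1639 0.1674] mean [ 0.6111 -0.1229  0.1638]
bintop 411 c [ 732.3 -240.3] sz [115.5 132.3] ang 88.4 z [0.2187 0.2242 0.2275] mean [ 0.7332 -0.245   0.2238]
trayrim 200 c [ 502.  -230.4] sz [142.1  76.5] ang 88.4 z [0.0427 0.049  0.0532] mean [ 0.5182 -0.2389  0.0486]
tray 2319 c [ 465. -218.] sz [166.8 172.4] ang 89.9 z [0.002  0.0074 0.0516] mean [ 0.4625 -0.2289  0.0199]
bar 334 c [ 458.9 -230.1] sz [141.2  20.2] ang 89.5 z [0.1235 0.1402 0.1431] mean [ 0.4578 -0.2371  0.1378]
bartop 274 c [ 459.1 -230. ] sz [140.9  20.1] ang 89.4 z [0.1369 0.1405 0.1435] mean [ 0.4584 -0.234   0.1404]
pan 2104 c [602.3 166.7] sz [190.5 183.6] ang 3.1 z [0.0618 0.0655 0.069 ] mean [0.5986 0.1617 0.0655]
10.1083 [ 0.1  0.3 -0.3]
```

View pics/e.png

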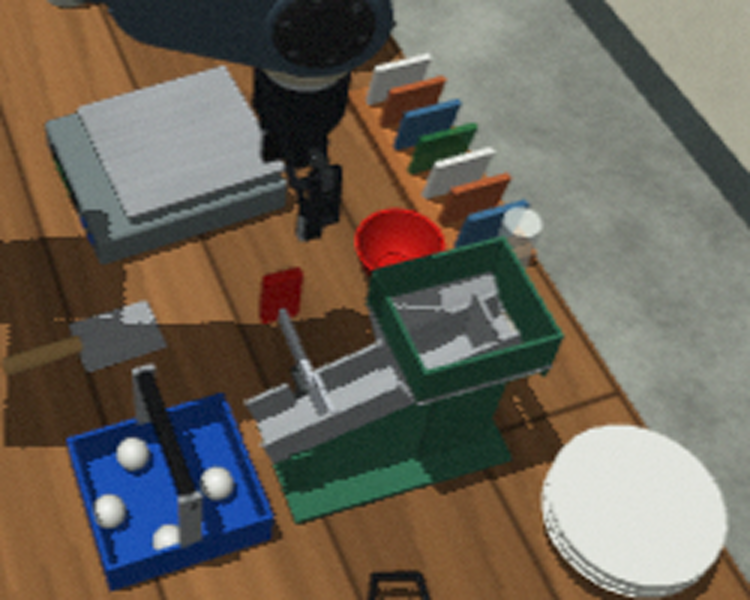

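The gate is shut, with the tab back within about 1 mm of its start, and the balls lie in the tray. Next I grasp the bar.

Run:
```python
from h import *
R=down(-np.pi/2)
print(manip.inverse_kinematics([.459,-.230,.22],R).round(2))
manip.move_ptp([.459,-.230,.22],R)
manip.move_l([.459,-.230,.112],max_speed=.12)
print(manip.current_force().round(1))
manip.set_gripper(0,90)
print(manip.current_grip_width(),manip.current_force().round(1))
p=manip.current_ee_pos();print(p.round(4))
manip.move_l([p[0],p[1],p[2]+.015],max_speed=.03)
manip.dwell(.3)
print(manip.current_force().round(1),manip.current_ft_torque().round(2),manip.current_grip_width())
save("side","f",(130,120,380,320))
print(manip.current_time(),manip.current_ee_pos().round(4))
```

```text
[-0.56  0.27  1.73 -0.    1.14 -0.56]
[-0.6  0.1  0. ]
0.12132721689957865 [5.1 0.3 2. ]
[ 0.4597 -0.2302  0.1124]
[-0.7 -0.4 -6.2] [ 0.02 -0.01  0.02] 0.11988277485578362
14.0083 [ 0.4597 -0.2302  0.1273]
```

View pics/f.png

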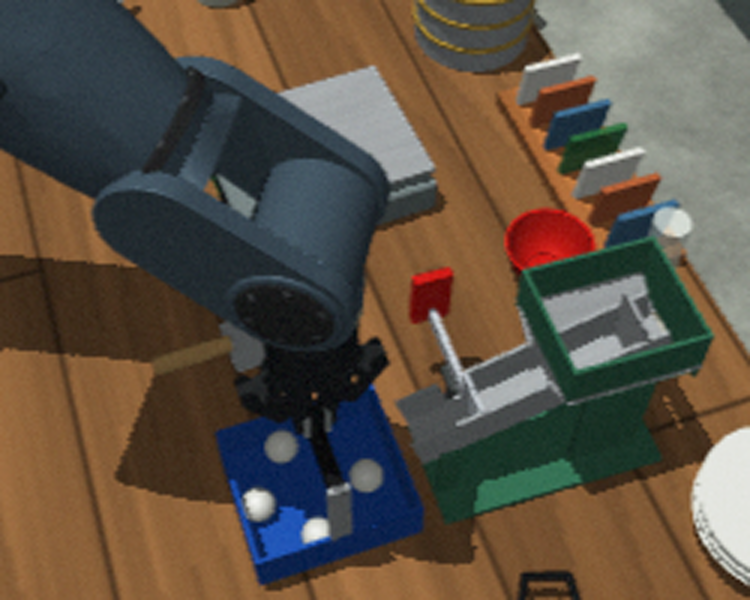

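The wrist carries 6.2 N, which matches the tray plus four balls. It hangs level, with all four balls in view. I'll carry it now and stop above the pan.

Run:
```python
from h import *
x0,y0=.4597,-.2302
manip.move_l([x0,y0,.222],max_speed=.08)
manip.move_l([x0,.02,.222],max_speed=.1)
manip.move_l([.6025+.0007,.1667,.222],max_speed=.1)
manip.dwell(.3)
print(manip.current_force().round(1),manip.current_grip_width(),manip.current_ee_pos().round(4))
save("side","g",(130,60,380,260)); save("scene","g2",(150,120,400,320))
print(manip.current_time())
```

```text
[-1.   0.2 -5.4] 0.12097834637852933 [0.6031 0.1666 0.222 ]
20.5917
```

View pics/g.png

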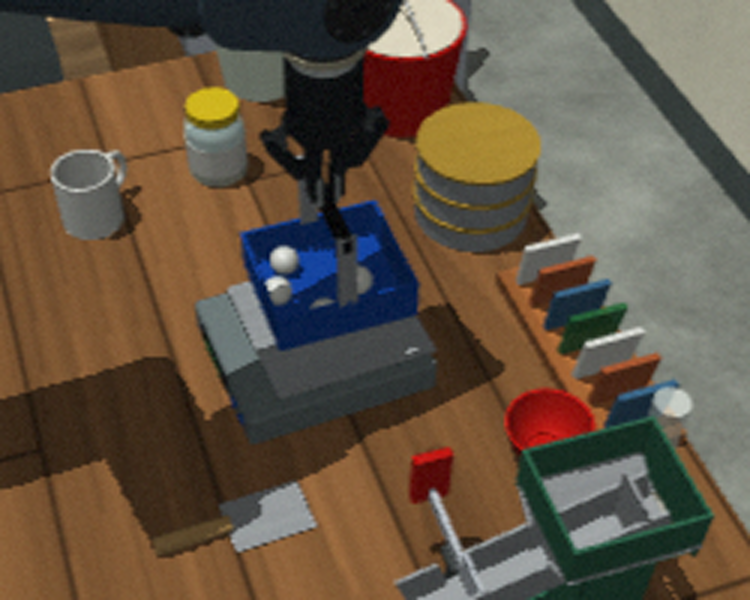

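View pics/g2.png

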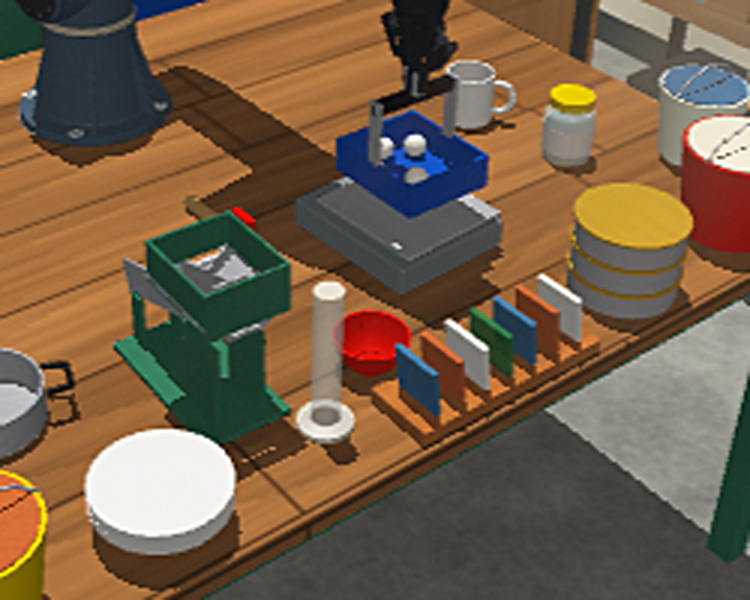

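The tray hangs level over the pan's middle with the balls aboard. I lower it in small steps until the load comes off the wrist.

Run:
```python
from h import *
manip.move_l([.6031,.1667,.184],max_speed=.06)
z=.184
f0=manip.current_force()[2]
while z>.171:
    z-=.0015
    manip.move_l([.6031,.1667,z],max_speed=.02); f=manip.current_force()[2]
    print(round(z,4),manip.current_ee_pos()[2].round(4),f.round(1))
    if f>0: break
manip.dwell(.3)
save("side","h",(130,60,380,260))
print(manip.current_time(),manip.current_force().round(1))
```

```text
0.1825 0.1827 -6.1
0.181 0.1809 -6.6
0.1795 0.1793 -6.5
0.178 0.178 -5.3
0.1765 0.1774 1.3
22.975 [6.2 1.  4. ]
```

View pics/h.png

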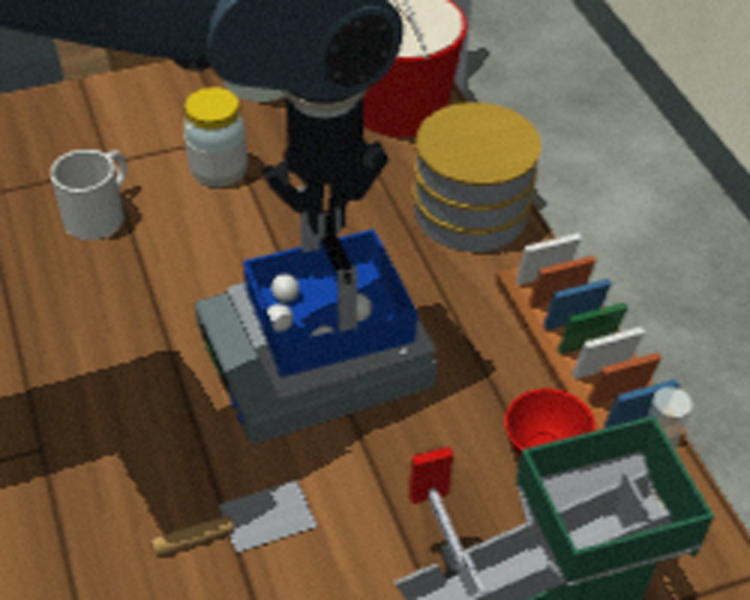

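The tray made contact at TCP height 0.1774, exactly as predicted, and it rests on the pan. I release it, retreat and verify.

Run:
```python
from h import *
manip.set_gripper(1.0)
manip.dwell(.2)
p=manip.current_ee_pos();print(p.round(4))
manip.move_l([p[0],p[1],.3],max_speed=.1)
manip.move_ptp([.4,.35,.35],down(-np.pi/2))
im,d=save("side","i",(130,60,380,260));_,X=cloud("side",im,d);z=X[...,2]
h=cv2.cvtColor(im,cv2.COLOR_RGB2HSV).astype(int);H,S=h[...,0],h[...,1]
blue=(H>105)&(H<130)&(S>120)
N=near(X,.603,.1667,.13)
rect(X,clean(N&(z>.195)&(z<.215)),"bartop")
rect(X,clean(N&blue&(z>.107)&(z<.122)),"rim")
rect(X,clean(N&blue&(z<.085)&(z>.06)),"floor")
report("side",im,X)
print(manip.current_time(),manip.current_force().round(1))
```

```text
[0.6031 0.1667 0.1765]
bartop 179 c [603.3 167.2] sz [145.9  19.4] ang 89.6 z [0.1974 0.205  0.2081] mean [0.6017 0.1615 0.2043]
rim 293 c [603.1 167.3] sz [147.2 160.4] ang 89.7 z [0.1077 0.1132 0.1177] mean [0.6028 0.1561 0.1131]
floor 347 c [585.1 187.9] sz [119.8  68.3] ang 71.2 z [0.0658 0.0698 0.0785] mean [0.5926 0.1904 0.0703]
tab 199 c [ 611.4 -122.9] sz [14.5 40.2] ang 87.7 z [0.1048 0.144  0.1664] mean [ 0.6097 -0.1254  0.1412]
tabtop 62 c [ 610.8 -122.1] sz [12.8 39. ] ang 87.7 z [0.1593 0.1643 0.1678] mean [ 0.6103 -0.123   0.164 ]
bintop 425 c [ 732.7 -239.8] sz [116.5 132.5] ang 88.5 z [0.2188 0.2244 0.2277] mean [ 0.7316 -0.244   0.2238]
trayrim 0
tray 0
bar 15 c [ 557.7 -212.5] sz [ 4.4 20.7] ang 88.5 z [0.1154 0.1168 0.1205] mean [ 0.5591 -0.2123  0.1176]
bartop 0
pan 565 c [602.5 166.7] sz [190.2 184.2] ang 3.0 z [0.0613 0.0656 0.07  ] mean [0.5761 0.1163 0.0656]
26.4 [-0.1  0.6  0.1]
```

View pics/i.png

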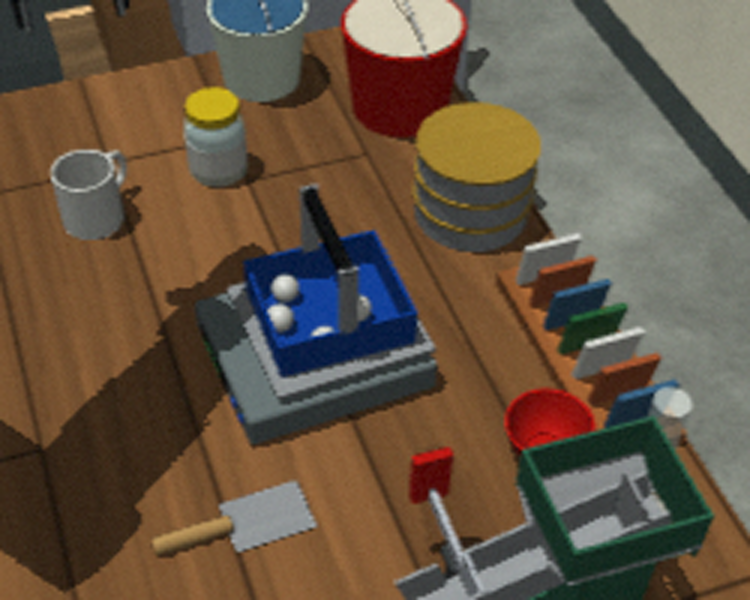

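The tray stands flat and centred within about 1 mm. All four balls are in it at (285,288), (281,319), (322,332) and (362,307), the gate is shut and the arm is clear.

```bash
python3 -c "
from bench import manip
manip.dwell(.3);print(manip.sign_off())"
```

```text
the job is handed in; nothing more can be done
None
```

The job is handed in, at about 27 s of the 61 s allowed; sign-off gives no verdict, so what follows rests on my own checks.

I pinched the gate's tab and pulled it 53 mm open. All four balls ran into the tray, and I pushed the gate shut with the tray still at the chute. I then lifted the tray by its bar, carried it level and lowered it until the pan took the weight before letting go.

- **Tray position:** it stands within about 1 mm of the pan's middle, and its rim and bar are at the heights expected for standing flat on the pan.
- **Balls:** all four show in the tray in the last picture.
- **Gate:** the tab is back within about 1 mm of its shut position.
- **Surroundings:** in the pictures the bystanders near the arm's path (spatula, mug, jar and red tub) look unmoved. I did not measure them, and the mortar and sieve were not in the last close-up. The arm is clear of everything.

One thing disagreed: the scene camera read x about 4 to 6 mm higher than the side camera for the same points. I used the side camera throughout, and contact came at the predicted height.

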